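# Second view of a pill in its dish

## Task

Stop the inspection stand and re-arm it: press the black mushroom button right down, let it spring back up, then twist its head clockwise as far as it goes. After that take the wooden dish by its handle, lift it off the stand and turn it a quarter turn (either way round) above the stand, gently enough that the loose ball-shaped pill stays in the middle, without touching the pill. Finish still holding the dish over the middle of the stand, level and still, about a hand's breadth (80 mm) above it, and leave everything else on the counter where it is.

Things in the scene. Friction and masses are not known exactly. Their poses are not given: they have to be found in the camera images.
- stop_press (a joint): travel of the mushroom button, m: 0 up, 0.008 fully down; a spring of 620 N/m pushes it back up (about 5 N when fully down). The mushroom stands on the grey stop box (85 x 75 mm, 46 mm high, fixed to the counter).
- stop_head (a joint): turn of the mushroom head about its upright axis, rad, growing clockwise seen from above: it starts between 0 and 0.2, has its reset stop at 0.9, and stays where it is left (stiff by 0.04 N m). It can be turned with the button up.
- stop_top (a point): centre of the top of the mushroom's head, on the turning axis, about 90 mm above the counter (on top of a straight raised rib 34 x 6 mm that shows how the head is turned). Press straight down here.
- stop_grip (a point): where to grip the mushroom's head, on the turning axis, 13 mm under its top: the head is a black round disc 40 mm in diameter with 14 mm of upright side; its underside is 22 mm above the stop box's top and 16 mm above a steel collar.
- stand_top (a point): centre of the stand's top disc (aluminium, 90 mm in diameter, 45 mm above the counter, on a round foot 110 mm in diameter, fixed). Its axes are the stand's: -x points along the nose on the foot, and the dish's handle points that same way at the start. The quarter turn is judged against these axes.
- dish_well (a point): lowest point of the dish's hollow, on its axis, 6 mm above the dish's underside. The dish is dark wood, loose, 0.12 kg, 128 mm in diameter over the rim, 22 mm high, standing on the stand; its hollow is a shallow cone with 8 degrees of slope. Its z axis is up when level, its handle points along its -x.
- dish_handle (a point): grip centre of the dish's one handle, 92 mm from the dish's axis (along the dish's -x), 20 mm above the dish's underside: a straight bar lying radially, 14 mm wide, 24 mm high; it runs from 64 to 119 mm from the axis. Free on both sides and below.
- pill_center (a point): centre of the loose ball-shaped pill, ivory, 32 mm in diameter, 0.025 kg, resting in the dish's hollow; when centred it is 16 mm above dish_well.
- tin: bystander: small round aluminium tin, 44 mm in diameter, 34 mm high; origin at the centre of its underside
- jar: bystander: amber jar, 52 mm in diameter, 70 mm high; origin at the centre of its underside
- flask: bystander: amber bottle, 54 mm in diameter, 150 mm high; origin at the centre of its underside
- canister: bystander: steel can, 72 mm in diameter, 110 mm high; origin at the centre of its underside
- gift_box: bystander: flat dark red box 150 x 100 x 35 mm; origin at the centre of its underside
- cup: bystander: white cup, 72 mm in diameter, 60 mm high; origin at the centre of its underside
- brush: bystander: brush 160 mm long lying on the counter; origin under it
- dish: the whole dish; its origin is the centre of its underside, axes as for dish_well
- pill: the whole pill (its axes turn as it rolls)
Not all that is in view belongs to the job. Leave any green or yellow look-alike of the dish alone.

How it is judged:
On the way, in this order (a step that is already met when the one before it is completed fails the run):
1. the mushroom button is pressed right down (over 6 of its 8 mm) (value of joint stop_press above 0.006 m), for 0.05 s.
2. the button is up again and its head is turned clockwise past 0.75 rad (value of joint stop_press below 0.003 m and value of joint stop_head above 0.75 rad), for 0.1 s.
3. the dish is lifted at least 40 mm off the stand (z of dish_well in the frame of stand_top above 0.046 m), for 0.1 s.
At the end, for the whole second after the job is handed in: Mushroom up, head past 0.75 rad; dish held by the fingers, underside 40-150 mm above the stand's top, axis within 40 mm of the stand's, handle square (0.2 rad, either side) to its start relative to the stand, tilt under 0.1 rad, still, pill within 10 mm of its middle (value of joint stop_head above 0.75 rad and value of joint stop_press below 0.002 m and z of dish_well in the frame of stand_top between 0.046 and 0.156 m and horizontal distance between dish_well and stand_top below 0.04 m and angle between the x axis of dish_well and the y axis of stand_top, either way round below 0.2 rad and angle between dish_well's own z axis and vertical below 0.1 rad and horizontal distance between pill_center and dish_well below 0.01 m and distance between pill_center and dish_well below 0.024 m and linear speed of dish below 0.02 m/s and angular speed of dish below 0.1 rad/s and contact force between the fingers and dish above 2 N); the arm keeps its last pose, push and grip.
It fails at once if the pill strays more than 30 mm from the middle of the dish (distance between pill_center and dish_well above 0.036 m).
It fails at once if the dish is tipped by more than 0.25 rad (angle between dish_well's own z axis and vertical above 0.25 rad).
It fails at once if the robot touches the pill (contact force between the arm and pill above 0.3 N).
It fails at once if the fingers touch the pill (contact force between the fingers and pill above 0.3 N).
It fails at once if a bystander is shifted by more than 20 mm (distance of any of tin, jar, flask, canister, gift_box, cup, brush from where it was at the start of the episode above 0.02 m).
It also fails if it takes over 58 s, if anything falls off the work surface, if the arm or the gripper's body presses on something with over 40 N, if the wrist force passes 120 N, or if a joint passes its speed limit or range.

## Robot

A 7-joint arm with a two-finger parallel gripper is mounted at the origin on the work surface. World frame = base frame: x ahead of the robot, y to its left, z up, the work surface at z = 0. Lengths are in m, angles in rad, forces in N, time in s.
With the tool pointing down it reaches from about 0.4 to 0.85 m from the base axis. Payload 10.4 kg.
Tool frame: the origin (TCP) lies at the very end of the fingers, on their centre line; the grasp point (between the pads) lies manip.grip_depth behind it (manip.grip_depth is the distance from the TCP to the grasp point, in m); z points along the fingers, x is the direction in which the jaws open and shut, and the axes are right-handed (so a half turn about z gives the same grasp; the last joint's range is limited). The gripper opens to 85 mm and grips with 20 to 120 N. Pads are 22 mm wide; open, the fingers measure 114 mm over their backs; the gripper's body (76 mm by 85 mm) begins 54 mm behind the grasp point. The pads swing forward as they close: fully open they stand 13 mm farther back than shut.
Start: joints at [1.102, 0.332, -0.065, 1.46, 0.022, 1.35, -0.088], TCP at [0.27, -0.564, 0.231] pointing down, gripper open.
Joint ranges: [-2.6, 2.6], [-0.5, 2.12], [-1.47, 1.34], [0.16, 2.42], [-1.27, 4.41], [0.06, 2.06], [-2.6, 2.6]. Speed limits (rad/s): [2.22, 2.22, 2.79, 2.79, 3.14, 3.14, 3.14].

## Interface

Orientations are given as a rotation vector (axis times angle).
In Python, from rig import status, optics, manip, finder gives the robot as it stands.
- The arm moves only by the tool send_rows, never from a script. Its argument "motion" is a list that holds one entry, the list of rows, each a list of 5 numbers: the finger opening in m, from 0 to 0.0854, then the shift along the tool's x, y, z in m, then the turn about the tool's z in degrees. In form: [[[jaw, x, y, z, turn], ...]]. A call has 1 to 12 rows; each row is the pose to reach, as a shift and turn from the pose commanded when the call began, along the tool's axes at that moment; what a row does not reach only later rows make up. A row lasts 1/12 s, in which the tool goes at most 41.7 mm and 7.16 degrees, less where a joint would pass 70% of its speed; a pose out of reach is approached as far as the arm can. A call with a gripper value outside its range is refused whole. The fingers move at their own pace and stop on an object; the grip force is fixed at half the most. Time passes only in rows, so rows that repeat a pose let the fingers close. It gives the time, the measured TCP pose, the force and the opening at its end, in the units of the state.
- status.sense(): the state, without advancing time (a new reading comes with each control period).
- optics.read_camera(name): name is "side" or "top"; returns a dict with "color" (384x512x3 uint8, blue, green, red), "depth" (384x512 float32, m along the optical axis (not along the pixel's ray), 0 where there is no reading), "fx", "fy", "cx", "cy" (pixels), "R" (3x3) and "t" (3): a world point X has camera coordinates R X + t. Camera axes: x right, y down, z forward; pixel columns grow to the right and rows downward; lengths in m; the calibration is good to about 2 mm. A picture is of the moment at which its call begins.
- manip.close_job(): hands the job in, once; it reports no verdict.
Trained networks look in the newest picture that a camera, given by its name, has taken for a name from the list of things; names that differ only in an ending like _2 or _b are one class to them, and where a whole thing is asked for, a point or a joint stands for the part that bears it (a point fixed in the world has none). Each returns a list of dicts, best first, with "score" (0 to 1); they miss things now and then, are a little off and sometimes report something else, mostly with a low value. They report only what shows in the picture. A call takes as long as a camera call. They do not tell look-alikes from the thing itself.
- finder.cut_out(query, camera): "pixels" (384x512 bool, what is visible of it) and "bbox" ([left, top, right, bottom] in pixels, round what is visible of it).
- finder.pinpoint(query, camera): "position" ([row, column] in pixels: a listed point, or the origin of a listed thing).
The state is a dict: "time": time; "joint_positions": joint angles; "dq": joint speeds; "joint_efforts": joint torques, N m; "tool_pos": TCP position; "tool_rot": TCP orientation; "force": force on the tool from outside, world axes, zero at the start; "moment": the same for the moment, N m; "finger_gap": finger opening in m.
Only numpy, scipy, OpenCV 4.12 (cv2) and the standard library are available. Lean on these libraries where they do the work, as an engineer would, in place of code of your own. Each camera call takes 0.05 s, during which the arm holds its last target.

## Working session

There is one attempt and no reset: what is moved stays moved. The work goes in short steps, Python scripts to look and compute and a tool call to move; the robot and the scene stay as the last step left them, time stands still between calls to the robot, and variables do not carry over. Pictures are saved under pics/ and viewed, and the job is handed in when it is done.

Besides the shell and the picture viewer there is one more tool, called after "Call:" by a JSON object that holds its "fn" and its "kwargs". send_rows: Moves the arm, as the interface text tells. Its arguments: {"type":"object","properties":{"motion":{"type":"array"}},"required":["motion"]}

```bash
ls; mkdir -p pics; python3 - <<'E'
from rig import status, optics, manip, finder
import cv2
print(status.sense()); print(manip.grip_depth)
for n in("side","top"):
    d=optics.read_camera(n); cv2.imwrite(f"pics/{n}0.png",d["color"]); print(n,d["R"],d["t"],d["fx"],d["fy"],d["cx"],d["cy"])
E
```

```text
pics
{'time': 0.0, 'joint_positions': array([ 1.1023988 ,  0.33288984, -0.06470753,  1.46095913,  0.02156899,
        1.34987912, -0.08849018]), 'dq': array([ 1.16153054e-03,  8.45631431e-05,  4.29708039e-04, -1.27226790e-03,
       -4.96739409e-04,  9.21675223e-04, -7.35028931e-04]), 'joint_efforts': array([-4.20965098e-04, -6.25444436e+01,  4.85468970e-02, -3.91595578e+01,
        1.61043461e-02,  9.98059666e-03,  1.03386628e-05]), 'tool_pos': array([ 0.26933138, -0.56357137,  0.23049621]), 'tool_rot': array([-2.65695106e+00,  1.67498137e+00,  1.94275191e-03]), 'force': array([-0.138546  , -0.41659724,  0.38201071]), 'moment': array([ 0.03760417,  0.01581786, -0.04951461]), 'finger_gap': 0.08542411166949862}
0.0187
side [[-0.68736329 -0.72630508 -0.00355596]
 [-0.44402819  0.42408541 -0.7892975 ]
 [ 0.57477881 -0.54095517 -0.61400066]] [0.41300223 0.30655709 0.83111045] 404.7979989070329 404.7979989070329 258.0197239871451 188.34320771524472
top [[-1.20731488e-03 -9.99999252e-01 -1.96612133e-04]
 [-9.91595542e-01  1.22260482e-03 -1.29370732e-01]
 [ 1.29370875e-01  3.87685050e-05 -9.91596276e-01]] [-0.0033435   0.56092504  1.53779078] 475.09671683169614 475.09671683169614 252.29502397630017 192.08019094779874
```

View pics/side0.png

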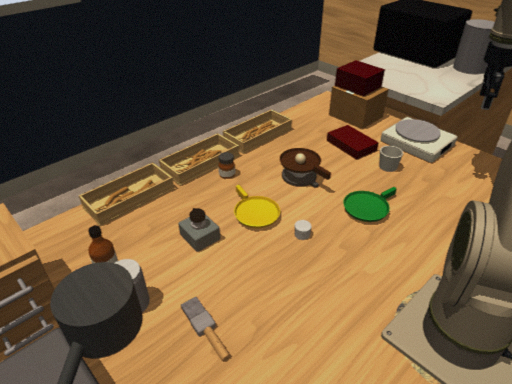

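View pics/top0.png

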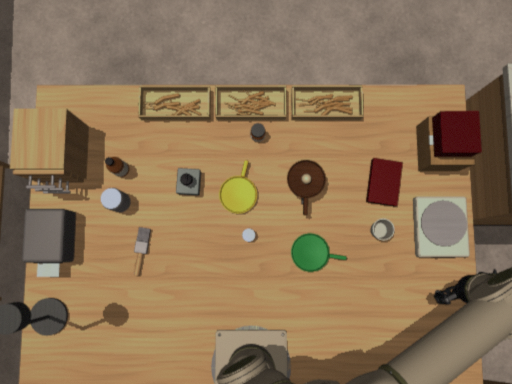

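```bash
cat > h.py <<'E'
from rig import status, optics, manip, finder
import numpy as np, cv2
from scipy.spatial.transform import Rotation as Ro
def ray(d,px):
    r,c=px; v=np.array([(c-d["cx"])/d["fx"],(r-d["cy"])/d["fy"],1.0])
    return -d["R"].T@d["t"], d["R"].T@v
def tri(ds,ps):
    A=[];b=[]
    for d,p in zip(ds,ps):
        o,v=ray(d,p); v=v/np.linalg.norm(v); P=np.eye(3)-np.outer(v,v); A.append(P); b.append(P@o)
    A=np.vstack(A); b=np.hstack(b); x,*_=np.linalg.lstsq(A,b,rcond=None); return x, np.linalg.norm(A@x-b)
def atz(d,p,z):
    o,v=ray(d,p); return o+v*(z-o[2])/v[2]
def cloud(d):
    z=d["depth"]; r,c=np.indices(z.shape)
    X=np.stack([(c-d["cx"])/d["fx"]*z,(r-d["cy"])/d["fy"]*z,z],-1)
    return (X-d["t"])@d["R"]
def proj(d,X):
    x=d["R"]@np.asarray(X)+d["t"]; return [d["fy"]*x[1]/x[2]+d["cy"], d["fx"]*x[0]/x[2]+d["cx"]]
E
python3 - <<'E'
from h import *
ds={n:optics.read_camera(n) for n in("side","top")}
for q in ["stop_top","stop_grip","stand_top","dish_well","dish_handle","pill_center","tin","jar","flask","canister","gift_box","cup","brush"]:
    r={}
    for n in ds:
        r[n]=finder.pinpoint(q,n)
        C=cloud(ds[n])
        for h in r[n][:3]:
            p=h["position"]; i=tuple(np.clip(np.round(p).astype(int),0,[383,511]))
            print(q,n,round(h["score"],2),np.round(p,1),"depthpt",C[i].round(3))
    for a in r["side"][:2]:
        for b in r["top"][:2]:
            x,e=tri([ds["side"],ds["top"]],[a["position"],b["position"]]); print("   tri",x.round(4),round(e,4))
print(status.sense()["time"])
E
```

```text
stop_top side 0.44 [210.6 196. ] depthpt [0.605 0.209 0.089]
stop_top side 0.26 [169.7 323.8] depthpt [ 0.507 -0.174  0.077]
stop_top top 0.67 [179.2 183.2] depthpt [0.597 0.219 0.087]
   tri [0.594  0.216  0.1011] 0.0004
   tri [0.4462 0.1248 0.3095] 0.1799
stop_grip side 0.54 [215.  196.8] depthpt [0.592 0.215 0.087]
stop_grip side 0.16 [156.5 300.1] depthpt [ 0.599 -0.173  0.082]
stop_grip top 0.41 [179.1 186. ] depthpt [0.597 0.209 0.09 ]
stop_grip top 0.15 [178.7 303.6] depthpt [ 0.598 -0.171  0.08 ]
   tri [0.5985 0.211  0.0805] 0.0015
   tri [ 0.7155 -0.0525 -0.1236] 0.2308
   tri [0.4764 0.1243 0.3098] 0.1391
   tri [ 0.5976 -0.1702  0.0821] 0.0012
stand_top side 0.67 [166.4 299.6] depthpt [ 0.59  -0.165  0.054]
stand_top top 0.44 [206.2 307. ] depthpt [ 0.511 -0.181  0.069]
   tri [ 0.5374 -0.1566  0.0795] 0.0512
dish_well side 0.88 [214.1 257.2] depthpt [0.559 0.043 0.007]
dish_well side 0.87 [157.6 297.9] depthpt [ 0.604 -0.169  0.074]
dish_well side 0.82 [206.8 366.2] depthpt [ 0.368 -0.2    0.007]
dish_well top 0.94 [248.5 306.2] depthpt [ 0.377 -0.182  0.006]
dish_well 
[... 2212 characters left out ...]
p 0.63 [181.3 186.8] depthpt [0.591 0.206 0.084]
   tri [0.5326 0.4402 0.0086] 0.0026
   tri [ 0.9877  0.1325 -0.6597] 0.236
gift_box side 0.75 [142.6 351.6] depthpt [ 0.578 -0.415  0.034]
gift_box top 0.58 [181.  381.4] depthpt [ 0.598 -0.433  0.031]
   tri [ 0.5982 -0.4401  0.0167] 0.004
cup side 0.59 [166.7 385.3] depthpt [ 0.434 -0.396  0.017]
cup top 0.69 [231.2 376.4] depthpt [ 0.433 -0.417  0.006]
cup top 0.64 [232.3 249.5] depthpt [0.429 0.004 0.037]
   tri [ 0.4368 -0.4159  0.0068] 0.007
   tri [ 0.3444 -0.0289  0.2645] 0.1135
brush side 0.75 [329.3 204.2] depthpt [0.367 0.374 0.018]
brush top 0.69 [254.4 143.3] depthpt [ 0.358  0.361 -0.002]
   tri [0.3633 0.3646 0.0095] 0.0137
1.5
```

```bash
python3 - <<'E'
from h import *
import pickle
ds={n:optics.read_camera(n) for n in("side","top")}
pickle.dump(ds,open("d0.pkl","wb"))
def crop(n,r0,r1,c0,c1,s): 
    return cv2.resize(ds[n]["color"][r0:r1,c0:c1],None,fx=s,fy=s,interpolation=cv2.INTER_CUBIC)
a=crop("side",190,260,160,260,4);b=crop("side",135,205,265,365,4);c=crop("top",150,220,140,240,4);d=crop("top",150,220,260,360,4)
cv2.imwrite("pics/crops.png",np.vstack([np.hstack([a,b]),np.hstack([c,d])]))
for n in ds:
    C=cloud(ds[n]); ok=ds[n]["depth"]>0
    def sel(x,y,r,z0,z1): return C[ok&(np.hypot(C[...,0]-x,C[...,1]-y)<r)&(C[...,2]>z0)&(C[...,2]<z1)]
    P=sel(.597,.212,.035,.07,.12); print(n,"head",len(P),P.mean(0).round(4),np.percentile(P,[2,50,98],axis=0).round(4).tolist())
    P=sel(.597,.212,.07,.040,.055); print(n,"box",len(P),P.min(0).round(4),P.max(0).round(4),np.median(P[:,2]))
    P=sel(.6,-.175,.075,.055,.075); print(n,"dish",len(P),P.min(0).round(4),P.max(0).round(4))
    P=sel(.6,-.175,.018,.085,.12); print(n,"pill",len(P),P.mean(0).round(4),P.max(0).round(4))
    P=sel(.5,-.175,.025,.06,.1); print(n,"handle",len(P),np.percentile(P,[2,50,98],axis=0).round(4).tolist())
E
```

```text
side head 193 [0.5942 0.2131 0.0841] [[0.5801, 0.1926, 0.0723], [0.5931, 0.2132, 0.0856], [0.6142, 0.2291, 0.092]]
side box 562 [0.5545 0.1716 0.0401] [0.6435 0.2487 0.0549] 0.046470307513733045
side dish 730 [ 0.5254 -0.2455  0.055 ] [ 0.6678 -0.1161  0.0748]<stdin>:15: RuntimeWarning: Mean of empty slice.
  ret = um.true_divide(
Traceback (most recent call last):
ValueError: zero-size array to reduction operation maximum which has no identity
```

View pics/crops.png

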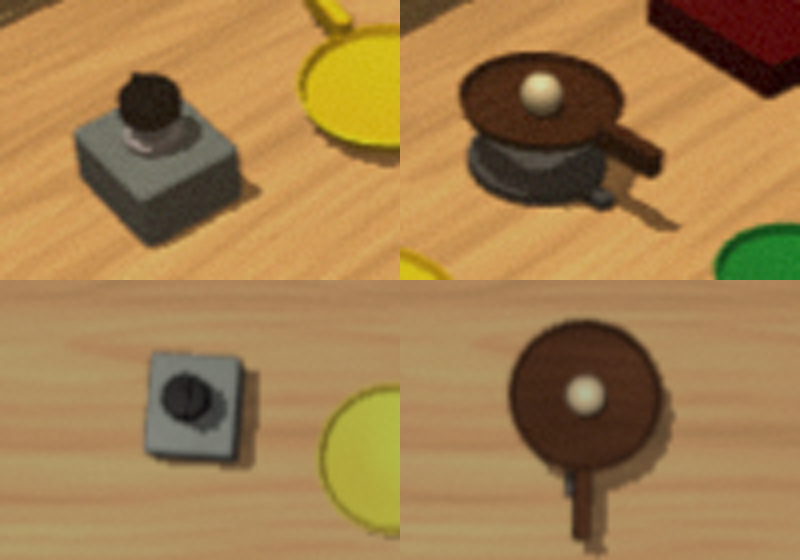

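```bash
python3 - <<'E'
from h import *
import pickle
ds=pickle.load(open("d0.pkl","rb"))
d=ds["top"]; I=d["color"].astype(int)
def comp(mask,r,c):
    n,l,s,ce=cv2.connectedComponentsWithStats(mask.astype(np.uint8)); return l==l[r,c]
# head dark
g=I.max(-1)
for th in(45,55,65):
    m=comp(g<th,180,187); ys,xs=np.nonzero(m); print("head",th,m.sum(),ys.mean(),xs.mean(),ys.min(),ys.max(),xs.min(),xs.max(), atz(d,[ys.mean(),xs.mean()],.084).round(4))
# dish: reddish-brown
b,gr,r=I[...,0],I[...,1],I[...,2]
m=(r<115)&(r-b>15); m=comp(m,195,305)
ys,xs=np.nonzero(m); print("dish",m.sum(),ys.min(),ys.max(),xs.min(),xs.max())
cn,_=cv2.findContours(m.astype(np.uint8),cv2.RETR_EXTERNAL,cv2.CHAIN_APPROX_NONE)
p=max(cn,key=len)[:,0].astype(float)
X=np.array([atz(d,[q[1],q[0]],.067) for q in p])
rim=X[(np.hypot(X[:,0]-.6,X[:,1]+.175)<.075)&(X[:,0]>.55)]
A=np.c_[2*rim[:,:2],np.ones(len(rim))]; s=np.linalg.lstsq(A,(rim[:,:2]**2).sum(1),rcond=None)[0]
print("circle",s[:2].round(4),np.sqrt(s[2]+s[0]**2+s[1]**2).round(4))
for r0 in range(199,216):
    c=np.nonzero(m[r0,290:320])[0]+290
    if len(c): print(r0,c.min(),c.max(),atz(d,[r0,c.mean()],.077).round(4))
P=[ [ (b>90)&(r>150) ] ]
mm=comp((b>70)&(r>120),178,306); ys,xs=np.nonzero(mm); print("pill",mm.sum(),ys.mean(),xs.mean(),atz(d,[ys.mean(),xs.mean()],.067).round(4))
# side
e=ds["side"]; J=e["color"].astype(int)
b,gr,r=J[...,0],J[...,1],J[...,2]
m=comp((b>80)&(r>120),158,300); ys,xs=np.nonzero(m); print("pill side",m.sum(),ys.mean(),xs.mean())
C=cloud(e); k=m; print(C[k].mean(0))
mt=mm; y2,x2=np.nonzero(mt)
print("pill tri",tri([e,d],[[ys.mean(),xs.mean()],[y2.mean(),x2.mean()]]))
C=cloud(e)
for n in ds:
    C=cloud(ds[n])
    P=C[(np.abs(C[...,0]-.505)<.02)&(np.abs(C[...,1]+.172)<.012)&(C[...,2]>.05)]; print(n,"handle",len(P),np.percentile(P,[2,50,98],axis=0).round(4).tolist() if len(P) else 0)
    P=C[(np.hypot(C[...,0]-.597,C[...,1]-.212)<.02)&(C[...,2]>.07)]; print(n,"head",len(P),np.percentile(P,[2,50,98],axis=0).round(4).tolist() if len(P) else 0)
    P=C[(np.hypot(C[...,0]-.600,C[...,1]+.175)<.06)&(C[...,2]>.05)]; print(n,"dish",len(P),np.percentile(P,[2,50,98],axis=0).round(4).tolist() if len(P) else 0)
E
```

```text
head 45 80 179.0125 187.525 174 184 182 192 [0.5975 0.2047 0.084 ]
head 55 111 179.3063063063063 186.54954954954954 174 185 181 192 [0.5965 0.2079 0.084 ]
head 65 132 179.56060606060606 187.24242424242425 174 186 181 194 [0.5957 0.2056 0.084 ]
dish 1363 160 217 287 327
circle [ 0.5991 -0.181 ] 0.0636
199 301 318 [ 0.5329 -0.1897  0.077 ]
200 301 315 [ 0.5297 -0.1848  0.077 ]
201 301 313 [ 0.5264 -0.1815  0.077 ]
202 301 311 [ 0.5232 -0.1781  0.077 ]
203 301 310 [ 0.52   -0.1752  0.077 ]
204 302 310 [ 0.5167 -0.1767  0.077 ]
205 303 310 [ 0.5135 -0.1783  0.077 ]
206 303 310 [ 0.5103 -0.1782  0.077 ]
207 303 310 [ 0.5071 -0.1782  0.077 ]
208 303 310 [ 0.5038 -0.1781  0.077 ]
209 303 310 [ 0.5006 -0.1781  0.077 ]
210 303 310 [ 0.4974 -0.178   0.077 ]
211 303 310 [ 0.4942 -0.178   0.077 ]
212 303 310 [ 0.4909 -0.1779  0.077 ]
213 303 309 [ 0.4877 -0.1763  0.077 ]
214 303 309 [ 0.4845 -0.1762  0.077 ]
215 306 309 [ 0.4813 -0.181   0.077 ]
pill 62 177.9516129032258 305.8225806451613 [ 0.6032 -0.1786  0.067 ]
pill side 56 156.69642857142858 299.82142857142856
[ 0.60270424 -0.17645238  0.07603196]
pill tri (array([ 0.60237023, -0.17722123,  0.0756873 ]), np.float64(0.001027047693047016))
side handle 108 [[0.4858, -0.181, 0.0558], [0.5024, -0.1707, 0.0706], [0.5239, -0.1665, 0.0784]]
side head 186 [[0.5801, 0.1952, 0.0723], [0.5927, 0.2135, 0.0857], [0.6135, 0.2291, 0.0921]]
side dish 649 [[0.547, -0.229, 0.0528], [0.5976, -0.1717, 0.0581], [0.6539, -0.1195, 0.0814]]
top handle 60 [[0.4877, -0.1806, 0.0603], [0.5048, -0.1734, 0.0744], [0.523, -0.1678, 0.0817]]
top head 106 [[0.5791, 0.1933, 0.0779], [0.5968, 0.2098, 0.0857], [0.6134, 0.2258, 0.093]]
top dish 926 [[0.5466, -0.2295, 0.0505], [0.601, -0.1752, 0.0565], [0.6542, -0.1211, 0.0804]]
```

```bash
cat >> h.py <<'E'
def plan(x,y,z,psi):
    s=status.sense(); R=Ro.from_rotvec(s["tool_rot"]).as_matrix(); p=s["tool_pos"]
    cur=np.degrees(np.arctan2(R[1,0],R[0,0])); sh=R.T@(np.array([x,y,z])-p)
    t=-(psi-cur); t=(t+180)%360-180
    print("t",round(s["time"],2),"pos",p.round(4),"psi",round(cur,2),"tilt",(R[:,2]).round(3),"F",s["force"].round(2),"M",s["moment"].round(3),"gap",round(s["finger_gap"],4),"j7",s["joint_positions"].round(2))
    print("shift",sh.round(4),"turn",round(t,2))
E
python3 -c "
from h import *
plan(.596,.210,.2,-30);plan(.596,.210,.12,-30)"
```

```text
t 1.6 pos [ 0.2695 -0.5639  0.2314] psi -64.45 tilt [ 0. -0. -1.] F [1.23 0.38 0.67] M [ 0.012 -0.059  0.009] gap 0.0855 j7 [ 1.1   0.33 -0.06  1.46  0.02  1.35 -0.09]
shift [-0.5575 -0.6283  0.0313] turn -34.45
t 1.6 pos [ 0.2695 -0.5639  0.2314] psi -64.45 tilt [ 0. -0. -1.] F [1.23 0.38 0.67] M [ 0.012 -0.059  0.009] gap 0.0855 j7 [ 1.1   0.33 -0.06  1.46  0.02  1.35 -0.09]
shift [-0.5575 -0.6283  0.1113] turn -34.45
```

Call:
{"fn": "send_rows", "kwargs": {"motion": [[[0, -0.02, -0.022, 0.001, -3], [0, -0.045, -0.05, 0.002, -6], [0, -0.07, -0.08, 0.004, -9], [0, -0.095, -0.107, 0.005, -12], [0, -0.12, -0.135, 0.007, -15], [0, -0.145, -0.164, 0.008, -18], [0, -0.17, -0.192, 0.01, -21], [0, -0.195, -0.22, 0.011, -24], [0, -0.22, -0.248, 0.012, -27], [0, -0.245, -0.276, 0.014, -30], [0, -0.27, -0.304, 0.015, -33], [0, -0.295, -0.332, 0.016, -34.45]]]}}

```text
time: 2.6
tool_pos: [0.4422, -0.1529, 0.2156]
tool_rot: [3.035, -0.809, 0.001]
force: [0.6, -0.1, -0.6]
finger_gap: -0.0002
```

```bash
python3 -c "
from h import *
plan(.596,.210,.15,-30)"
```

```text
t 2.6 pos [ 0.4422 -0.1529  0.2156] psi -29.84 tilt [ 0.001 -0.001 -1.   ] F [ 0.58 -0.09 -0.55] M [-0.033 -0.068 -0.068] gap -0.0002 j7 [ 0.7   0.02 -0.47  1.86  0.01  1.26 -0.29]
shift [-0.0473 -0.3913  0.0654] turn 0.16
```

Call:
{"fn": "send_rows", "kwargs": {"motion": [[[0, -0.0045, -0.037, 0.006, 0], [0, -0.009, -0.073, 0.012, 0], [0, -0.0135, -0.11, 0.018, 0], [0, -0.018, -0.147, 0.024, 0], [0, -0.0225, -0.184, 0.03, 0], [0, -0.027, -0.22, 0.036, 0], [0, -0.0315, -0.257, 0.042, 0], [0, -0.036, -0.294, 0.048, 0], [0, -0.04, -0.33, 0.054, 0], [0, -0.044, -0.363, 0.059, 0], [0, -0.047, -0.388, 0.064, 0], [0, -0.0473, -0.3913, 0.0654, 0]]]}}

```text
time: 3.6
tool_pos: [0.5961, 0.2134, 0.1488]
tool_rot: [-3.034, 0.805, 0.003]
force: [0.8, -1.0, 0.1]
finger_gap: 0.0
```

```bash
python3 - <<'E'
from h import *
ds={n:optics.read_camera(n) for n in("side","top")}
plan(.596,.210,.095,-30)
a=cv2.resize(ds["side"]["color"][140:260,130:260],None,fx=4,fy=4,interpolation=cv2.INTER_CUBIC)[:480,:400]
b=cv2.resize(ds["top"]["color"][130:250,140:240],None,fx=4,fy=4,interpolation=cv2.INTER_CUBIC)
cv2.imwrite("pics/p1.png",np.hstack([a,b]))
tp=status.sense()["tool_pos"]
for n in ds: print(n,np.round(proj(ds[n],tp),1))
E
```

```text
t 3.7 pos [0.5962 0.2092 0.1492] psi -29.88 tilt [-0.001  0.    -1.   ] F [-0.21  0.03  0.21] M [-0.     0.01  -0.008] gap 0.0004 j7 [ 0.09  0.49 -0.67  1.52  0.31  1.25 -1.14]
shift [-0.0005 -0.0006  0.0542] turn 0.12
side [193.7 195.7]
top [176.1 183.2]
```

View pics/p1.png

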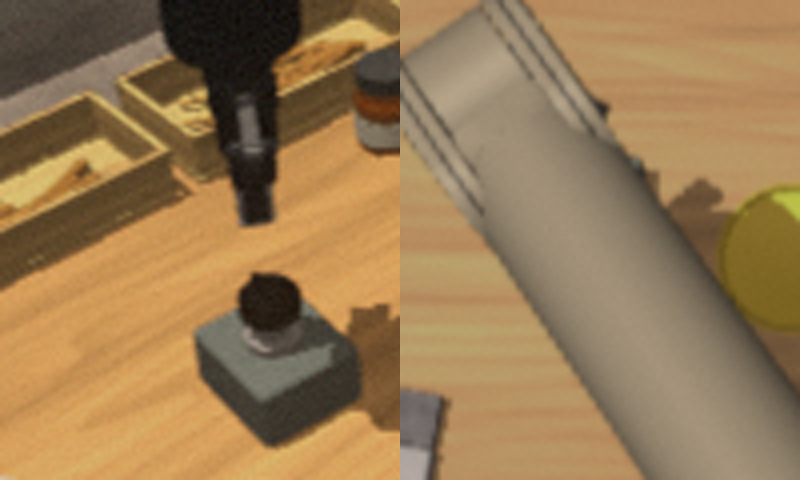

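```bash
python3 - <<'E'
from h import *
import pickle
ds=pickle.load(open("d0.pkl","rb"))
e=ds["side"]; J=e["color"].astype(int)
g=J.max(-1)
for th in(45,55,65,75):
    n,l,s,ce=cv2.connectedComponentsWithStats((g<th).astype(np.uint8)); k=l[216,197]; print(th,s[k],ce[k])
for P in([.596,.21,.075],[.596,.21,.089],[.596,.207,.075],[.596,.212,.075],[.599,.21,.075]): print(P,[np.round(proj(ds[n],P),2) for n in ds])
E
```

```text
45 [     0      0    512    384 146765] [279.97614554 227.83611215]
55 [190 209  15  14 171] [196.94152047 215.49707602]
65 [190 209  15  15 177] [197.03389831 215.59322034]
75 [190 209  20  19 229] [198.49781659 217.22707424]
[0.596, 0.21, 0.075] [array([217.  , 198.36]), array([179.89, 186.27])]
[0.596, 0.21, 0.089] [array([212.79, 197.83]), array([179.22, 185.67])]
[0.596, 0.207, 0.075] [array([216.44, 199.32]), array([179.89, 187.2 ])]
[0.596, 0.212, 0.075] [array([217.37, 197.71]), array([179.9 , 185.66])]
[0.599, 0.21, 0.075] [array([216.42, 197.64]), array([178.98, 186.29])]
```

Call:
{"fn": "send_rows", "kwargs": {"motion": [[[0, 0, -0.001, 0.01, 0], [0, 0, -0.001, 0.025, 0], [0, 0, -0.001, 0.04, 0], [0, 0, -0.001, 0.05, 0], [0, 0, -0.001, 0.055, 0], [0, 0, -0.001, 0.058, 0], [0, 0, -0.001, 0.06, 0], [0, 0, -0.001, 0.062, 0], [0, 0, -0.001, 0.062, 0]]]}}

```text
time: 4.45
tool_pos: [0.5975, 0.2086, 0.0883]
tool_rot: [-3.034, 0.814, -0.001]
force: [-0.9, -1.4, 1.0]
finger_gap: -0.0002
```

```bash
python3 -c "
from h import *
plan(.597,.210,.081,-30)"
```

```text
t 4.45 pos [0.5975 0.2086 0.0883] psi -30.02 tilt [ 0.001 -0.    -1.   ] F [-0.87 -1.44  1.  ] M [-0.202  0.05  -0.043] gap -0.0002 j7 [ 0.08  0.55 -0.65  1.57  0.35  1.14 -1.17]
shift [-0.0011 -0.001   0.0073] turn -0.02
```

Call:
{"fn": "send_rows", "kwargs": {"motion": [[[0, 0, 0, 0.002, 0], [0, 0, 0, 0.004, 0], [0, 0, 0, 0.006, 0], [0, 0, 0, 0.007, 0], [0, 0, 0, 0.008, 0], [0, 0, 0, 0.008, 0]]]}}

```text
time: 4.95
tool_pos: [0.5978, 0.2089, 0.0818]
tool_rot: [-3.034, 0.814, -0.003]
force: [-4.6, -4.4, 16.5]
finger_gap: -0.0
```

```bash
python3 -c "
from h import *
plan(.597,.210,.081,-30)"
```

```text
t 4.95 pos [0.5978 0.2089 0.0818] psi -30.03 tilt [ 0.002 -0.    -1.   ] F [-4.6  -4.44 16.46] M [-0.843  1.071 -0.041] gap -0.0 j7 [ 0.08  0.55 -0.65  1.58  0.36  1.13 -1.17]
shift [-0.0013 -0.0006  0.0008] turn -0.03
```

Call:
{"fn": "send_rows", "kwargs": {"motion": [[[0, 0, 0, 0.0005, 0], [0, 0, 0, 0.0005, 0], [0, 0, 0, -0.008, 0], [0, 0, 0, -0.02, 0], [0, -0.001, -0.001, -0.035, 0], [0.0854, -0.001, -0.001, -0.035, 0], [0.0854, -0.001, -0.001, -0.035, 0], [0.0854, -0.001, -0.001, -0.035, 0], [0.0854, -0.001, -0.001, -0.035, 0], [0.0854, -0.001, -0.001, -0.035, 0], [0.0854, -0.001, -0.001, -0.035, 0], [0.0854, -0.001, -0.001, -0.035, 0]]]}}

```text
time: 5.95
tool_pos: [0.5966, 0.2101, 0.1145]
tool_rot: [3.034, -0.813, -0.001]
force: [-0.9, -0.7, 1.0]
finger_gap: 0.0831
```

```bash
python3 -c "
from h import *
plan(.597,.210,.0565,-30)"
```

```text
t 5.95 pos [0.5966 0.2101 0.1145] psi -30.01 tilt [-0.001 -0.    -1.   ] F [-0.92 -0.69  0.98] M [ 0.021  0.01  -0.023] gap 0.0831 j7 [ 0.08  0.52 -0.66  1.55  0.33  1.19 -1.16]
shift [ 0.0004 -0.0002  0.058 ] turn -0.01
```

Call:
{"fn": "send_rows", "kwargs": {"motion": [[[0.0854, 0, 0, 0.01, 0], [0.0854, 0, 0, 0.025, 0], [0.0854, 0, 0, 0.04, 0], [0.0854, 0, 0, 0.05, 0], [0.0854, 0, 0, 0.0575, 0], [0.0854, 0, 0, 0.0575, 0]]]}}

```text
time: 6.45
tool_pos: [0.5958, 0.2097, 0.0554]
tool_rot: [3.033, -0.813, -0.004]
force: [-0.1, -0.6, -0.3]
finger_gap: 0.0855
```

```bash
python3 - <<'E'
from h import *
ds={n:optics.read_camera(n) for n in("side",)}
plan(.597,.210,.0565,-30)
a=cv2.resize(ds["side"]["color"][150:270,130:260],None,fx=5,fy=5,interpolation=cv2.INTER_CUBIC)
cv2.imwrite("pics/p2.png",a)
E
```

```text
t 6.5 pos [0.5963 0.21   0.0566] psi -30.0 tilt [-0.001 -0.    -1.   ] F [-0.35 -0.32  0.63] M [ 0.049 -0.079 -0.048] gap 0.0857 j7 [ 0.07  0.58 -0.64  1.59  0.38  1.09 -1.19]
shift [ 0.0006 -0.0003  0.0001] turn -0.0
```

View pics/p2.png

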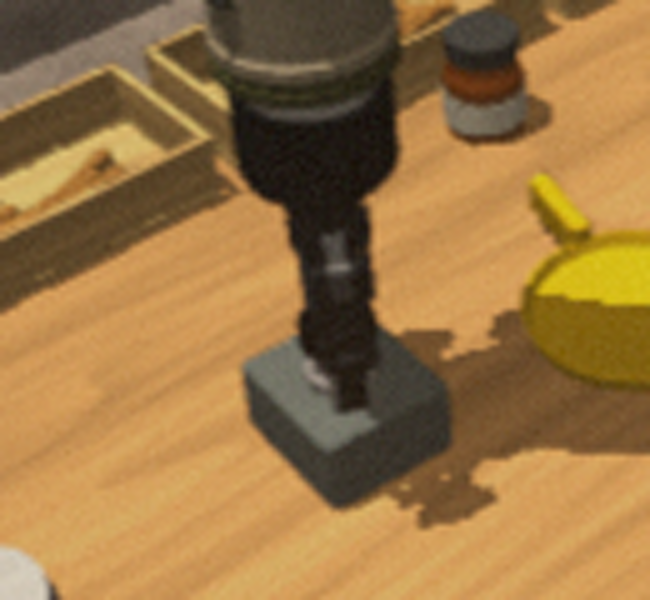

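Call:
{"fn": "send_rows", "kwargs": {"motion": [[[0, 0, 0, 0, 0], [0, 0, 0, 0, 0], [0, 0, 0, 0, 0], [0, 0, 0, 0, 0], [0, 0, 0, 0, 0], [0, 0, 0, 0, 0], [0, 0, 0, 0, 0]]]}}

```text
time: 7.08
tool_pos: [0.6004, 0.2083, 0.0591]
tool_rot: [-3.032, 0.817, -0.01]
force: [10.6, -3.6, 1.3]
finger_gap: 0.0376
```

```bash
python3 -c "
from h import *
plan(.597,.210,.0565,-30)"
```

```text
t 7.08 pos [0.6004 0.2083 0.0591] psi -30.16 tilt [ 0.007 -0.001 -1.   ] F [10.65 -3.65  1.29] M [-0.722 -2.066  0.035] gap 0.0376 j7 [ 0.07  0.58 -0.63  1.59  0.38  1.09 -1.19]
shift [-0.0039  0.0002  0.0026] turn -0.16
```

Call:
{"fn": "send_rows", "kwargs": {"motion": [[[0, 0.002, 0, 0, 0], [0, 0.004, 0, 0, 0], [0, 0.004, 0, 0, 3], [0, 0.004, 0, 0, 7], [0, 0.004, 0, 0, 11], [0, 0.004, 0, 0, 15], [0, 0.004, 0, 0, 19], [0, 0.004, 0, 0, 22], [0, 0.004, 0, 0, 25], [0, 0.004, 0, 0, 25]]]}}

```text
time: 7.92
tool_pos: [0.6005, 0.2084, 0.0578]
tool_rot: [-2.784, 1.454, -0.001]
force: [1.3, 0.7, 0.9]
finger_gap: 0.0378
```

```bash
python3 -c "
from h import *
plan(.597,.210,.0565,-30)"
```

```text
t 7.92 pos [0.6005 0.2084 0.0578] psi -55.14 tilt [ 0.001  0.    -1.   ] F [1.27 0.71 0.91] M [ 0.137 -0.198 -0.014] gap 0.0378 j7 [ 0.01  0.56 -0.55  1.59  0.32  1.08 -1.59]
shift [-0.0033  0.0019  0.0013] turn -25.14
```

Call:
{"fn": "send_rows", "kwargs": {"motion": [[[0, 0, 0, 0, 3], [0, 0, 0, 0, 6], [0, 0, 0, 0, 9], [0, 0, 0, 0, 12], [0, 0, 0, 0, 15], [0, 0, 0, 0, 18], [0, 0, 0, 0, 21], [0, 0, 0, 0, 24], [0, 0, 0, 0, 27], [0, 0, 0, 0, 28], [0, 0, 0, 0, 28]]]}}

```text
time: 8.83
tool_pos: [0.6004, 0.2087, 0.0577]
tool_rot: [-2.355, 2.078, -0.001]
force: [1.5, 1.0, 1.5]
finger_gap: 0.0374
```

```bash
python3 -c "
from h import *
plan(.597,.210,.0565,-30)"
```

```text
t 8.83 pos [0.6004 0.2087 0.0577] psi -82.87 tilt [ 0.001  0.    -1.   ] F [1.48 1.05 1.5 ] M [ 0.417 -0.435  0.636] gap 0.0374 j7 [-0.06  0.54 -0.46  1.59  0.26  1.07 -2.03]
shift [-0.0017  0.0032  0.0012] turn -52.87
```

Call:
{"fn": "send_rows", "kwargs": {"motion": [[[0.0854, 0, 0, 0, 0], [0.0854, 0, 0, 0, 0], [0.0854, 0, 0, 0, 0], [0.0854, 0, 0, 0, 0], [0.0854, 0, 0, 0, 0], [0.0854, 0, 0, 0, 0], [0.0854, 0, 0, -0.02, 0], [0.0854, 0, 0, -0.05, 0], [0.0854, 0, 0, -0.09, 0], [0.0854, 0, 0, -0.12, 0], [0.0854, 0, 0, -0.13, 0], [0.0854, 0, 0, -0.13, 0]]]}}

```text
time: 9.83
tool_pos: [0.6016, 0.2089, 0.191]
tool_rot: [-2.349, 2.079, -0.005]
force: [0.6, 0.9, -0.7]
finger_gap: 0.0857
```

```bash
python3 -c "
from h import *
plan(.507,-.175,.16,-90)"
```

```text
t 9.83 pos [0.6016 0.2089 0.191 ] psi -83.01 tilt [ 0.005  0.002 -1.   ] F [ 0.63  0.88 -0.69] M [0.013 0.008 0.016] gap 0.0857 j7 [-0.04  0.42 -0.49  1.47  0.2   1.3  -1.99]
shift [0.3695 0.1408 0.0299] turn 6.99
```

```bash
python3 - <<'E'
from h import *
import pickle
ds={n:optics.read_camera(n) for n in("side","top")}
pickle.dump(ds,open("d1.pkl","wb"))
for n in ds:
    for q in ["dish_handle"]:
        for h in finder.cut_out(q,n)[:4]:
            print(n,q,round(h["score"],2),h["bbox"],h["pixels"].sum())
def crop(n,r0,r1,c0,c1,s): 
    return cv2.resize(ds[n]["color"][r0:r1,c0:c1],None,fx=s,fy=s,interpolation=cv2.INTER_CUBIC)
a=crop("side",135,200,270,340,8)
d=crop("top",155,220,280,335,8)
cv2.imwrite("pics/dish1.png",np.hstack([a,d])[:, :800] if False else cv2.resize(np.hstack([a,d]),(800,416)))
# dish outline, circle in top by fitting ellipse on mask w/out shadows
I=ds["top"]["color"].astype(int); 
for r0 in (204,207,210,212): print(r0,I[r0,296:318].tolist())
E
```

```text
side dish_handle 0.92 [279.7, 148.9, 331.0, 178.5] 799
side dish_handle 0.77 [237.5, 184.9, 282.0, 228.1] 1211
side dish_handle 0.71 [345.7, 185.0, 396.1, 222.0] 1286
top dish_handle 0.96 [288.1, 157.8, 329.4, 212.7] 1209
top dish_handle 0.86 [219.5, 163.0, 253.7, 213.9] 1197
top dish_handle 0.57 [290.0, 231.7, 347.5, 270.9] 1219
204 [[97, 142, 185], [96, 141, 185], [96, 143, 185], [97, 142, 184], [91, 135, 175], [79, 115, 147], [65, 93, 118], [29, 47, 65], [28, 45, 73], [27, 45, 77], [27, 43, 74], [32, 49, 73], [47, 69, 92], [53, 80, 106], [59, 86, 113], [68, 103, 134], [96, 143, 178], [101, 149, 185], [99, 148, 184], [100, 148, 183], [100, 148, 184], [100, 150, 183]]
207 [[101, 149, 185], [101, 151, 185], [100, 149, 184], [100, 150, 184], [100, 150, 185], [100, 149, 183], [88, 131, 164], [41, 63, 85], [27, 42, 74], [32, 49, 81], [30, 48, 77], [36, 56, 83], [56, 83, 109], [57, 84, 111], [57, 86, 111], [72, 107, 137], [97, 143, 180], [99, 148, 186], [98, 145, 184], [97, 145, 185], [97, 144, 183], [97, 145, 183]]
210 [[101, 150, 185], [100, 148, 184], [101, 150, 185], [102, 152, 186], [100, 148, 184], [100, 149, 183], [88, 132, 164], [41, 62, 86], [27, 44, 74], [27, 46, 79], [33, 49, 79], [37, 57, 83], [56, 85, 111], [60, 87, 115], [62, 89, 117], [74, 109, 138], [99, 147, 180], [102, 152, 185], [102, 152, 185], [103, 151, 186], [102, 151, 184], [100, 148, 183]]
212 [[105, 156, 184], [105, 156, 186], [103, 155, 183], [105, 156, 185], [104, 155, 184], [104, 154, 184], [89, 134, 162], [36, 55, 75], [24, 42, 71], [29, 48, 79], [29, 46, 76], [36, 56, 81], [55, 82, 110], [56, 84, 112], [61, 89, 116], [72, 107, 138], [96, 142, 179], [99, 146, 184], [99, 146, 185], [100, 146, 185], [98, 146, 184], [99, 145, 185]]
```

View pics/dish1.png

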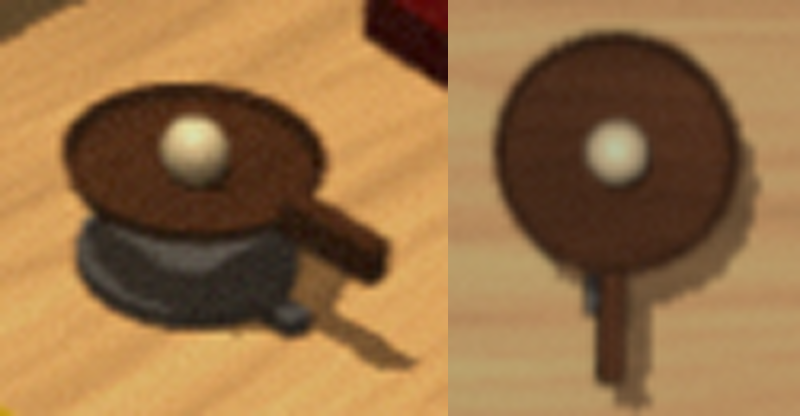

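```bash
python3 - <<'E'
from h import *
import pickle
ds=pickle.load(open("d1.pkl","rb")); d=ds["top"]; e=ds["side"]
for c,z in((302.5,.077),(302.5,.053),(307.15,.077),(304.8,.07)): print(c,z,atz(d,[208,c],z).round(4))
print("end",atz(d,[213,305],.077).round(4))
m=finder.cut_out("dish_handle","side")[0]["pixels"]; mt=[h for h in finder.cut_out("dish_handle","top") if h["bbox"][1]<160 and h["bbox"][0]>280][0]["pixels"]
# fit projected model: dish rim top ring + handle box by silhouette IoU
from scipy.optimize import minimize
th=np.linspace(0,2*np.pi,60)
def sil(dd,p,shape,s=4):
    x,y,z,a=p; img=np.zeros((shape[0]*s,shape[1]*s),np.uint8)
    c,sn=np.cos(a),np.sin(a)
    def P(L): 
        L=np.asarray(L); W=np.c_[x+c*L[:,0]-sn*L[:,1],y+sn*L[:,0]+c*L[:,1],z+L[:,2]]
        q=W@dd["R"].T+dd["t"]; return np.c_[dd["fx"]*q[:,0]/q[:,2]+dd["cx"],dd["fy"]*q[:,1]/q[:,2]+dd["cy"]]
    for L in ([(.064*np.cos(t),.064*np.sin(t),h) for t in th for h in(.022,)]+[(.045*np.cos(t),.045*np.sin(t),0) for t in th],
              [(-r,w,h) for r in(.06,.119) for w in(-.007,.007) for h in(.008,.032)]):
        q=cv2.convexHull(((P(L)+.5)*s).astype(np.float32)); cv2.fillConvexPoly(img,np.round(q).astype(np.int32),255)
    return cv2.resize(img,(shape[1],shape[0]),interpolation=cv2.INTER_AREA)/255.
cand={}
def cost(p,which):
    t=0
    if 's' in which: t+=np.abs(sil(e,p,m.shape)-m).sum()/m.sum()
    if 't' in which: t+=np.abs(sil(d,p,m.shape)-mt).sum()/mt.sum()
    return t
for w in("st","s","t"):
    f=(lambda q:cost([q[0],q[1],.045,q[2]],w)) 
    sx=np.array([[.6,-.177,0],[.61,-.177,0],[.6,-.167,0],[.6,-.177,.08]])
    r=minimize(f,sx[0],method="Nelder-Mead",options=dict(initial_simplex=sx,xatol=1e-4,fatol=1e-4)); print(w,r.x.round(4),round(r.fun,4))
plan(.507,-.175,.16,-90)
E
```

```text
302.5 0.077 [ 0.5038 -0.1653  0.077 ]
302.5 0.053 [ 0.5062 -0.1678  0.053 ]
307.15 0.077 [ 0.5038 -0.1802  0.077 ]
304.8 0.07 [ 0.5045 -0.1735  0.07  ]
end [ 0.4877 -0.1731  0.077 ]
st [ 0.6012 -0.1796 -0.0626] 0.3909
s [ 0.6051 -0.1817 -0.0723] 0.2667
t [ 0.6001 -0.1791 -0.0492] 0.1061
t 10.13 pos [0.5996 0.2078 0.1857] psi -83.01 tilt [-0.002 -0.001 -1.   ] F [-0.09  0.48 -0.78] M [ 0.004  0.021 -0.033] gap 0.0854 j7 [-0.04  0.42 -0.49  1.47  0.2   1.3  -1.99]
shift [0.3686 0.1384 0.0263] turn 6.99
```

```bash
python3 - <<'E'
from h import *
plan(.5085,-.1745,.13,-92.8)
E
```

```text
t 10.13 pos [0.5996 0.2078 0.1857] psi -83.01 tilt [-0.002 -0.001 -1.   ] F [-0.09  0.48 -0.78] M [ 0.004  0.021 -0.033] gap 0.0854 j7 [-0.04  0.42 -0.49  1.47  0.2   1.3  -1.99]
shift [0.3683 0.1368 0.0563] turn 9.79
```

Call:
{"fn": "send_rows", "kwargs": {"motion": [[[0.0854, 0.015, 0.006, 0.001, 1], [0.0854, 0.045, 0.017, 0.003, 2], [0.0854, 0.08, 0.03, 0.006, 3], [0.0854, 0.117, 0.044, 0.01, 4], [0.0854, 0.154, 0.058, 0.014, 5], [0.0854, 0.191, 0.072, 0.018, 6], [0.0854, 0.228, 0.085, 0.022, 7], [0.0854, 0.265, 0.099, 0.026, 8], [0.0854, 0.302, 0.113, 0.032, 9], [0.0854, 0.335, 0.125, 0.04, 9.8], [0.0854, 0.358, 0.133, 0.05, 9.8], [0.0854, 0.368, 0.137, 0.056, 9.8]]]}}

```text
time: 11.13
tool_pos: [0.5068, -0.1781, 0.1297]
tool_rot: [2.159, -2.279, -0.002]
force: [-0.3, -0.5, -0.5]
finger_gap: 0.0852
```

```bash
python3 - <<'E'
from h import *
d=optics.read_camera("side");d=optics.read_camera("side")
plan(.5085,-.1745,.0463,-92.8)
cv2.imwrite("pics/p3.png",cv2.resize(d["color"][100:220,270:400],None,fx=5,fy=5,interpolation=cv2.INTER_CUBIC))
E
```

```text
t 11.23 pos [ 0.5074 -0.1754  0.1296] psi -93.01 tilt [-0.003  0.001 -1.   ] F [0.56 1.12 1.19] M [ 0.067 -0.024 -0.004] gap 0.0854 j7 [ 0.49  0.24 -0.28  1.81  0.07  1.11 -1.43]
shift [-0.001  -0.0013  0.0833] turn -0.21
```

View pics/p3.png

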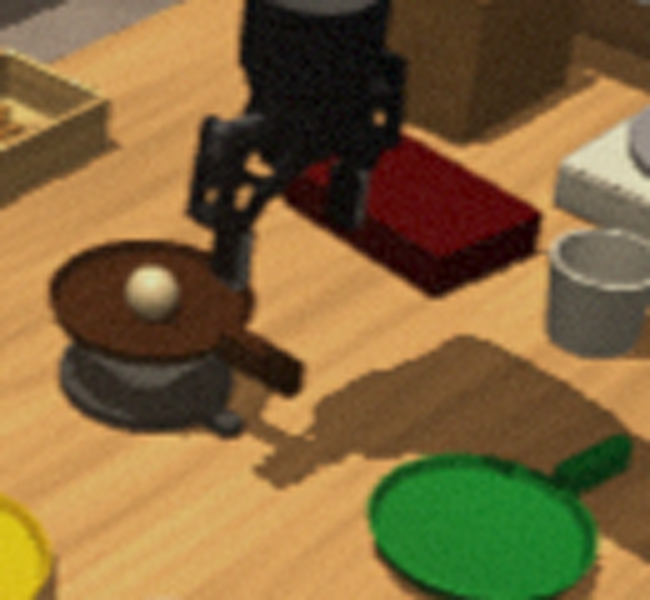

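Call:
{"fn": "send_rows", "kwargs": {"motion": [[[0.0854, -0.001, -0.001, 0.01, 0], [0.0854, -0.001, -0.001, 0.025, 0], [0.0854, -0.001, -0.001, 0.04, 0], [0.0854, -0.001, -0.001, 0.055, 0], [0.0854, -0.001, -0.001, 0.068, 0], [0.0854, -0.001, -0.001, 0.077, 0], [0.0854, -0.001, -0.001, 0.082, 0], [0.0854, -0.001, -0.001, 0.083, 0], [0.0854, -0.001, -0.001, 0.083, 0]]]}}

```text
time: 11.98
tool_pos: [0.5104, -0.1722, 0.0485]
tool_rot: [-2.167, 2.274, 0.0]
force: [-0.1, -0.0, -0.6]
finger_gap: 0.0854
```

```bash
python3 - <<'E'
from h import *
d=optics.read_camera("side")
plan(.5085,-.1745,.0463,-92.8)
cv2.imwrite("pics/p4.png",cv2.resize(d["color"][100:220,270:400],None,fx=5,fy=5,interpolation=cv2.INTER_CUBIC))
E
```

```text
t 12.03 pos [ 0.5106 -0.1725  0.0489] psi -92.77 tilt [ 0.001 -0.    -1.   ] F [0.05 0.35 0.07] M [ 0.005  0.002 -0.015] gap 0.0853 j7 [ 0.47  0.34 -0.27  1.87  0.11  0.94 -1.46]
shift [0.0021 0.002  0.0026] turn 0.03
```

View pics/p4.png

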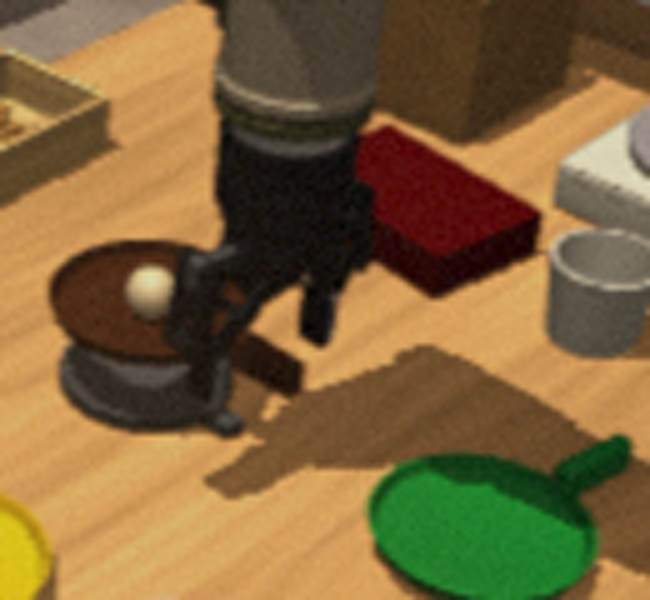

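Call:
{"fn": "send_rows", "kwargs": {"motion": [[[0.06, 0.0015, 0.001, 0.002, 0], [0.04, 0.0015, 0.001, 0.002, 0], [0.03, 0.0015, 0.001, 0.002, 0], [0.026, 0.0015, 0.001, 0.002, 0], [0.023, 0.0015, 0.001, 0.002, 0], [0.021, 0.0015, 0.001, 0.002, 0], [0.02, 0.0015, 0.001, 0.002, 0], [0.019, 0.0015, 0.001, 0.002, 0], [0.018, 0.0015, 0.001, 0.002, 0], [0.018, 0.0015, 0.001, 0.002, 0]]]}}

```text
time: 12.87
tool_pos: [0.509, -0.1744, 0.0464]
tool_rot: [2.166, -2.275, 0.0]
force: [1.3, -0.1, 0.7]
finger_gap: 0.0178
```

```bash
python3 - <<'E'
from h import *
d=optics.read_camera("side")
plan(.5085,-.1745,.0463,-92.8)
cv2.imwrite("pics/p5.png",cv2.resize(d["color"][100:220,270:400],None,fx=5,fy=5,interpolation=cv2.INTER_CUBIC))
E
```

```text
t 12.92 pos [ 0.509  -0.1744  0.0464] psi -92.81 tilt [ 0. -0. -1.] F [ 0.06 -0.04  0.99] M [-0.012  0.021  0.032] gap 0.0181 j7 [ 0.48  0.34 -0.27  1.87  0.11  0.94 -1.46]
shift [0.0002 0.0005 0.0001] turn -0.01
```

View pics/p5.png

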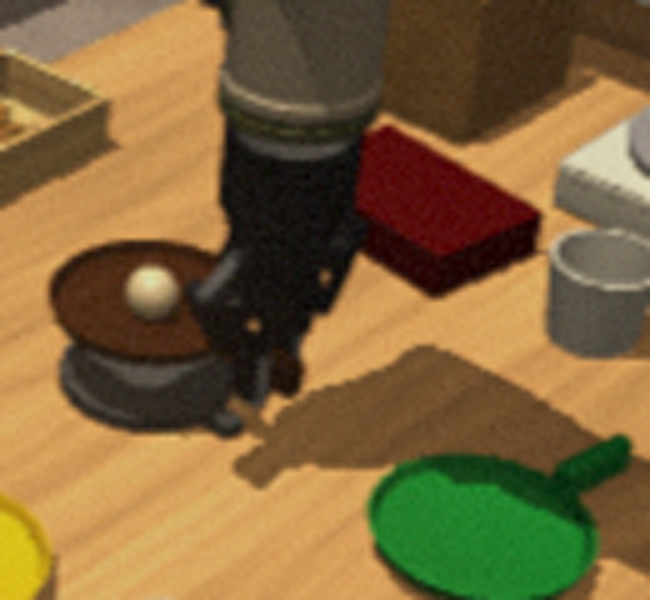

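Call:
{"fn": "send_rows", "kwargs": {"motion": [[[0.017, 0, 0, 0, 0], [0.016, 0, 0, 0, 0], [0.015, 0, 0, 0, 0], [0.014, 0, 0, 0, 0], [0.013, 0, 0, 0, 0], [0.012, 0, 0, 0, 0], [0.01, 0, 0, 0, 0], [0.006, 0, 0, 0, 0], [0, 0, 0, 0, 0], [0, 0, 0, 0, 0], [0, 0, 0, 0, 0]]]}}

```text
time: 13.83
tool_pos: [0.509, -0.1744, 0.0465]
tool_rot: [2.166, -2.275, 0.0]
force: [-0.3, -0.8, 2.1]
finger_gap: 0.0129
```

```bash
python3 - <<'E'
from h import *
d=optics.read_camera("side")
plan(.5085,-.1745,.0463,-92.8)
cv2.imwrite("pics/p6.png",cv2.resize(d["color"][100:220,270:400],None,fx=5,fy=5,interpolation=cv2.INTER_CUBIC))
E
```

```text
t 13.88 pos [ 0.509  -0.1744  0.0465] psi -92.82 tilt [ 0. -0. -1.] F [-0.98 -1.56  2.85] M [-0.261  0.153 -0.027] gap 0.0134 j7 [ 0.48  0.34 -0.27  1.87  0.11  0.94 -1.46]
shift [0.0001 0.0005 0.0002] turn -0.02
```

View pics/p6.png

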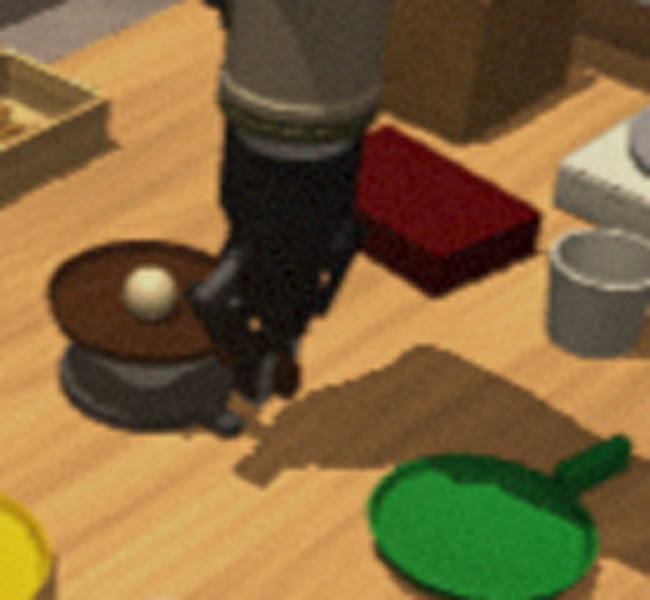

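Call:
{"fn": "send_rows", "kwargs": {"motion": [[[0, 0, 0, -0.0005, 0], [0, 0, 0, -0.0015, 0], [0, 0, 0, -0.003, 0], [0, 0, 0, -0.005, 0], [0, 0, 0, -0.007, 0], [0, 0, 0, -0.009, 0], [0, 0, 0, -0.011, 0], [0, 0, 0, -0.013, 0], [0, 0, 0, -0.0145, 0], [0, 0, 0, -0.0155, 0], [0, 0, 0, -0.016, 0], [0, 0, 0, -0.016, 0]]]}}

```text
time: 14.88
tool_pos: [0.5091, -0.1743, 0.0625]
tool_rot: [-2.166, 2.275, -0.0]
force: [0.0, 0.6, -2.4]
finger_gap: 0.0133
```

```bash
python3 - <<'E'
from h import *
d=optics.read_camera("side")
plan(.509,-.1745,.1263,-92.8)
cv2.imwrite("pics/p7.png",cv2.resize(d["color"][100:220,270:400],None,fx=5,fy=5,interpolation=cv2.INTER_CUBIC))
E
```

```text
t 14.93 pos [ 0.509  -0.1743  0.0624] psi -92.81 tilt [ 0. -0. -1.] F [-0.41 -0.38 -1.27] M [ 0.034  0.152 -0.008] gap 0.0132 j7 [ 0.48  0.32 -0.27  1.86  0.1   0.97 -1.45]
shift [ 0.0002 -0.     -0.0639] turn -0.01
```

View pics/p7.png

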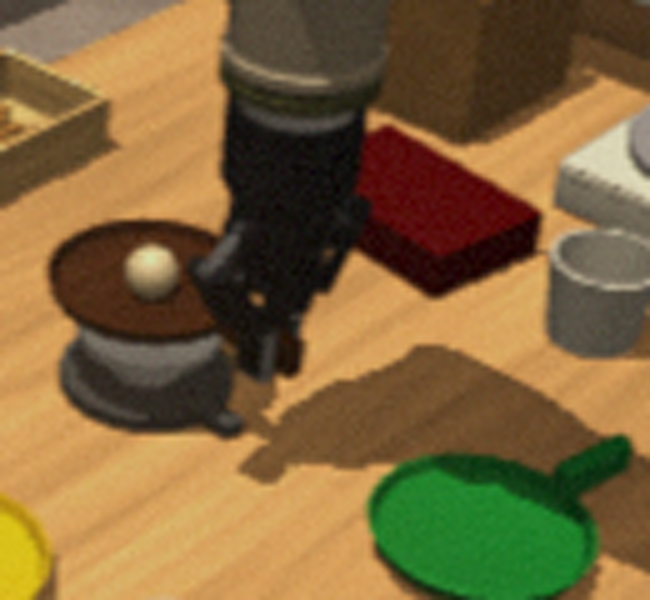

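Call:
{"fn": "send_rows", "kwargs": {"motion": [[[0, 0, 0, -0.001, 0], [0, 0, 0, -0.004, 0], [0, 0, 0, -0.009, 0], [0, 0, 0, -0.016, 0], [0, 0, 0, -0.024, 0], [0, 0, 0, -0.032, 0], [0, 0, 0, -0.04, 0], [0, 0, 0, -0.048, 0], [0, 0, 0, -0.055, 0], [0, 0, 0, -0.06, 0], [0, 0, 0, -0.063, 0], [0, 0, 0, -0.064, 0]]]}}

```text
time: 15.93
tool_pos: [0.5092, -0.1744, 0.127]
tool_rot: [-2.166, 2.275, -0.001]
force: [0.6, 0.9, -1.8]
finger_gap: 0.013
```

```bash
python3 - <<'E'
from h import *
import pickle
ds={n:optics.read_camera(n) for n in("side","top")}
pickle.dump(ds,open("d2.pkl","wb"))
plan(.6,-.27,.1263,-2.8)
a=cv2.resize(ds["side"]["color"][90:210,270:370],None,fx=4,fy=4,interpolation=cv2.INTER_CUBIC)
b=cv2.resize(ds["top"]["color"][130:250,250:350],None,fx=4,fy=4,interpolation=cv2.INTER_CUBIC)
cv2.imwrite("pics/p8.png",np.hstack([a,b]))
# arc rows
s=status.sense(); R=Ro.from_rotvec(s["tool_rot"]).as_matrix(); p=s["tool_pos"]
c=np.array([.6005,-.179]); rel=p[:2]-c
N=60
for k in range(1,N+1):
    u=k/N; th=np.radians(90)*(10*u**3-15*u**4+6*u**5)
    q=c+np.array([[np.cos(th),-np.sin(th)],[np.sin(th),np.cos(th)]])@rel
    sh=R.T@np.r_[q-p[:2],0]
    print(k,[0]+sh.round(4).tolist()+[-round(np.degrees(th),2)]) if k%3==0 else 0
E
```

```text
t 16.03 pos [ 0.5089 -0.1743  0.1264] psi -92.81 tilt [-0. -0. -1.] F [-0.04 -0.26 -1.49] M [ 0.066  0.123 -0.008] gap 0.013 j7 [ 0.49  0.24 -0.28  1.81  0.07  1.1  -1.43]
shift [ 0.0911 -0.0956  0.0001] turn -90.01
3 [0, 0.0002, 0.0, 0.0, np.float64(-0.1)]
6 [0, 0.0012, -0.0, 0.0, np.float64(-0.77)]
9 [0, 0.0038, -0.0001, 0.0, np.float64(-2.4)]
12 [0, 0.0083, -0.0004, 0.0, np.float64(-5.21)]
15 [0, 0.0148, -0.0012, 0.0, np.float64(-9.32)]
18 [0, 0.0232, -0.0029, 0.0, np.float64(-14.68)]
21 [0, 0.0331, -0.0061, 0.0, np.float64(-21.17)]
24 [0, 0.0439, -0.0111, 0.0, np.float64(-28.57)]
27 [0, 0.0547, -0.018, 0.0, np.float64(-36.62)]
30 [0, 0.0649, -0.0267, 0.0, np.float64(-45.0)]
33 [0, 0.0737, -0.0368, 0.0, np.float64(-53.38)]
36 [0, 0.0806, -0.0477, 0.0, np.float64(-61.43)]
39 [0, 0.0856, -0.0584, 0.0, np.float64(-68.83)]
42 [0, 0.0888, -0.0683, 0.0, np.float64(-75.32)]
45 [0, 0.0906, -0.0767, 0.0, np.float64(-80.68)]
48 [0, 0.0915, -0.0832, 0.0, np.float64(-84.79)]
51 [0, 0.0918, -0.0877, 0.0, np.float64(-87.6)]
54 [0, 0.0918, -0.0903, 0.0, np.float64(-89.23)]
57 [0, 0.0919, -0.0913, 0.0, np.float64(-89.9)]
60 [0, 0.0919, -0.0915, 0.0, np.float64(-90.0)]
```

View pics/p8.png

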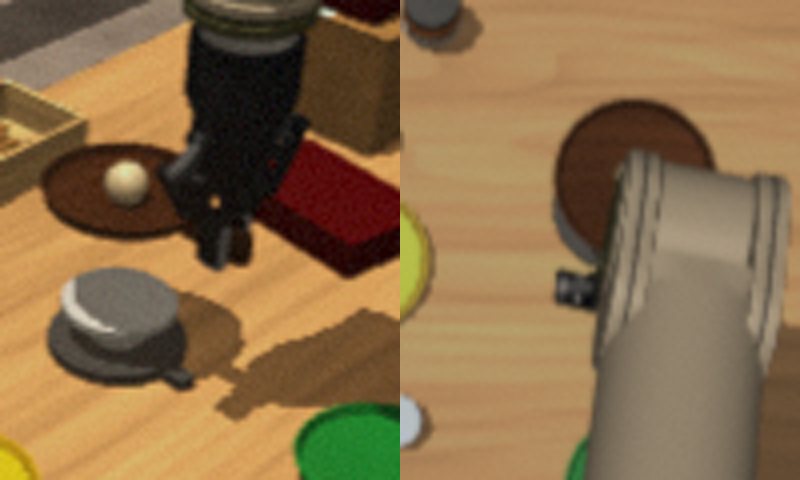

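Call:
{"fn": "send_rows", "kwargs": {"motion": [[[0, 0.0005, 0, 0, -0.3], [0, 0.0024, 0, 0, -1.5], [0, 0.0061, -0.0002, 0, -3.8], [0, 0.0112, -0.0007, 0, -7], [0, 0.0175, -0.0017, 0, -11], [0, 0.0237, -0.0031, 0, -15], [0, 0.0299, -0.005, 0, -19], [0, 0.0358, -0.0073, 0, -23], [0, 0.0405, -0.0094, 0, -26.2], [0, 0.0438, -0.0111, 0, -28.5], [0, 0.0454, -0.012, 0, -29.7], [0, 0.0459, -0.0123, 0, -30]]]}}

```text
time: 17.03
tool_pos: [0.5189, -0.2211, 0.1261]
tool_rot: [2.682, -1.636, -0.001]
force: [-0.9, -1.1, -2.4]
finger_gap: 0.0132
```

```bash
python3 - <<'E'
from h import *
ds={n:optics.read_camera(n) for n in("side",)}
plan(.6,-.27,.1263,-2.8)
cv2.imwrite("pics/p9.png",cv2.resize(ds["side"]["color"][90:210,270:370],None,fx=4,fy=4,interpolation=cv2.INTER_CUBIC))
E
```

```text
t 17.08 pos [ 0.5189 -0.2209  0.1261] psi -62.8 tilt [-0.  0. -1.] F [-0.56  0.58 -1.35] M [-0.046  0.057  0.014] gap 0.0132 j7 [ 0.59  0.3  -0.31  1.74  0.1   1.12 -0.85]
shift [ 0.0807 -0.0497 -0.0002] turn -60.0
```

View pics/p9.png

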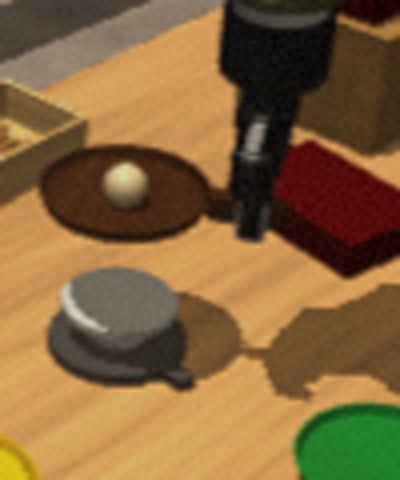

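Pill stays centred at about (125,185) in the crop and the dish is level; the same 30° arc follows twice more.

Call:
{"fn": "send_rows", "kwargs": {"motion": [[[0, 0.0005, 0, 0, -0.3], [0, 0.0024, 0, 0, -1.5], [0, 0.0061, -0.0002, 0, -3.8], [0, 0.0112, -0.0007, 0, -7], [0, 0.0175, -0.0017, 0, -11], [0, 0.0237, -0.0031, 0, -15], [0, 0.0299, -0.005, 0, -19], [0, 0.0358, -0.0073, 0, -23], [0, 0.0405, -0.0094, 0, -26.2], [0, 0.0438, -0.0111, 0, -28.5], [0, 0.0454, -0.012, 0, -29.7], [0, 0.0459, -0.0123, 0, -30]]]}}

```text
time: 18.08
tool_pos: [0.5511, -0.2561, 0.1263]
tool_rot: [-3.014, 0.886, -0.0]
force: [0.2, 1.0, -1.9]
finger_gap: 0.0129
```

Call:
{"fn": "send_rows", "kwargs": {"motion": [[[0, 0.0005, 0, 0, -0.3], [0, 0.0024, 0, 0, -1.5], [0, 0.0061, -0.0002, 0, -3.8], [0, 0.0112, -0.0007, 0, -7], [0, 0.0175, -0.0017, 0, -11], [0, 0.0237, -0.0031, 0, -15], [0, 0.0299, -0.005, 0, -19], [0, 0.0358, -0.0073, 0, -23], [0, 0.0405, -0.0094, 0, -26.2], [0, 0.0438, -0.0111, 0, -28.5], [0, 0.0454, -0.012, 0, -29.7], [0, 0.0459, -0.0123, 0, -30]]]}}

```text
time: 19.08
tool_pos: [0.5964, -0.2704, 0.1264]
tool_rot: [-3.141, 0.075, -0.0]
force: [0.2, -0.3, -2.6]
finger_gap: 0.0131
```

Call:
{"fn": "send_rows", "kwargs": {"motion": [[[0, 0, 0, 0, 0], [0, 0, 0, 0, 0], [0, 0, 0, 0, 0], [0, 0, 0, 0, 0], [0, 0, 0, 0, 0], [0, 0, 0, 0, 0], [0, 0, 0, 0, 0], [0, 0, 0, 0, 0], [0, 0, 0, 0, 0], [0, 0, 0, 0, 0], [0, 0, 0, 0, 0], [0, 0, 0, 0, 0]]]}}

```text
time: 20.08
tool_pos: [0.5962, -0.2705, 0.1264]
tool_rot: [3.141, -0.077, 0.0]
force: [0.3, -1.1, -1.4]
finger_gap: 0.0135
```

```bash
python3 - <<'E'
from h import *
ds={n:optics.read_camera(n) for n in("side","top")}
plan(.6,-.27,.1263,-2.8)
a=cv2.resize(ds["side"]["color"][90:240,270:370],None,fx=4,fy=4,interpolation=cv2.INTER_CUBIC)
b=cv2.resize(ds["top"]["color"][110:260,250:350],None,fx=4,fy=4,interpolation=cv2.INTER_CUBIC)
cv2.imwrite("pics/p10.png",np.hstack([a,b]))
a=cv2.resize(ds["side"]["color"][190:260,160:260],None,fx=4,fy=4,interpolation=cv2.INTER_CUBIC)
b=cv2.resize(ds["top"]["color"][150:220,140:240],None,fx=4,fy=4,interpolation=cv2.INTER_CUBIC)
cv2.imwrite("pics/p11.png",np.hstack([a,b]))
for n in ds:
    C=cloud(ds[n]); ok=(np.hypot(C[...,0]-.6,C[...,1]+.179)<.075)&(C[...,2]>.122)&(C[...,2]<.15)
    P=C[ok]; print(n,len(P),np.percentile(P,[2,50,98],axis=0).round(4).tolist())
    I=ds[n]["color"].astype(int); m=(np.hypot(C[...,0]-.6,C[...,1]+.179)<.05)&(C[...,2]>.12)&(I[...,0]>75)&(I[...,2]>110)
    ys,xs=np.nonzero(m); print("pill px",len(ys),ys.mean() if len(ys) else 0,xs.mean() if len(ys) else 0)
    if len(ys): print(atz(ds[n],[ys.mean(),xs.mean()],.148).round(4))
    P2=C[ok]; A=np.c_[P2[:,:2],np.ones(len(P2))]
E
```

```text
t 20.18 pos [ 0.5962 -0.2705  0.1264] psi -2.81 tilt [ 0. -0. -1.] F [ 0.28 -0.21 -1.24] M [-0.151 -0.037 -0.002] gap 0.013 j7 [ 0.68  0.51 -0.44  1.48  0.22  1.2   0.16]
shift [ 0.0038 -0.0007  0.0001] turn -0.01
side 815 [[0.5405, -0.2349, 0.1322], [0.5971, -0.1742, 0.1384], [0.6595, -0.1138, 0.1482]]
pill px 77 112.93506493506493 305.3376623376623
[ 0.6903 -0.294   0.148 ]
top 1238 [[0.5412, -0.2321, 0.127], [0.5984, -0.1742, 0.1355], [0.6559, -0.1171, 0.1472]]
pill px 141 162.81560283687944 327.21985815602835
[ 0.6376 -0.2365  0.148 ]
```

View pics/p10.png

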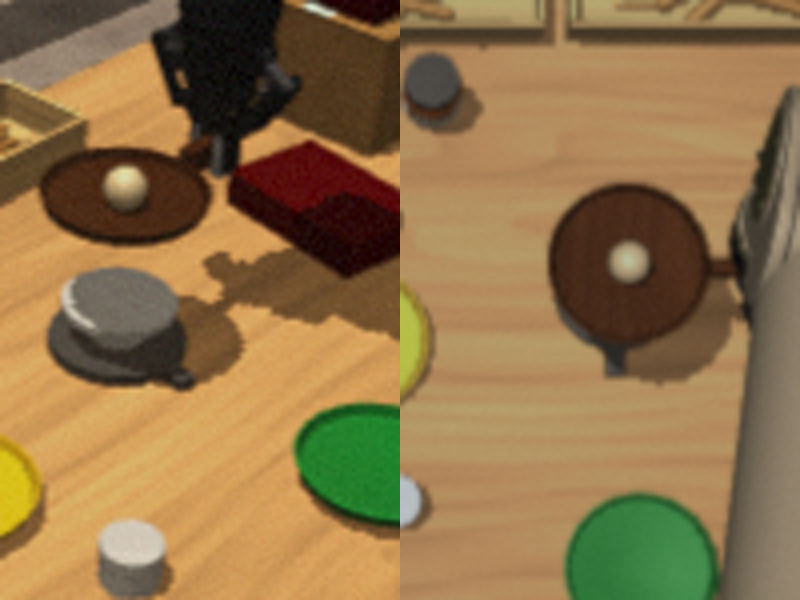

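View pics/p11.png

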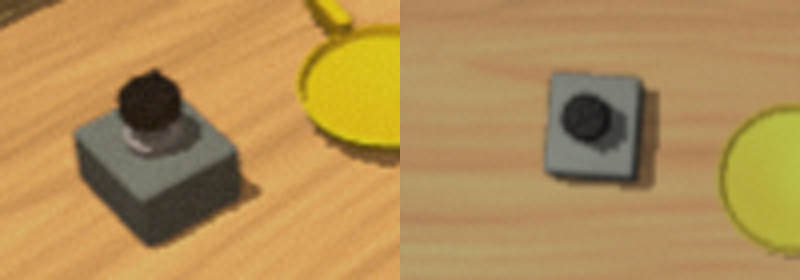

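```bash
python3 - <<'E'
from h import *
import pickle
d0=pickle.load(open("d0.pkl","rb"))
ds={n:optics.read_camera(n) for n in("side","top")}
print("stand",atz(ds["side"],[90+308/4-.4,270+120/4-.4],.045).round(4), "dish top",atz(ds["top"],[110+263/4-.4,250+229/4-.4],.148).round(4),"pill top",atz(ds["top"],[110+262/4-.4,250+229/4-.4],.148).round(4))
def enh(d,n):
    c=(d[n]["color"][200:228,180:214] if n=="side" else d[n]["color"][166:194,172:206]).astype(float)
    return np.clip(cv2.resize(c,None,fx=10,fy=10,interpolation=cv2.INTER_CUBIC)*4-60,0,255)
cv2.imwrite("pics/rib.png",np.vstack([np.hstack([enh(x,n) for x in(d0,ds)]) for n in("side","top")]))
plan(.6,-.27,.1263,-2.8)
E
```

```text
stand [ 0.5966 -0.1714  0.045 ] dish top [ 0.5983 -0.1727  0.148 ] pill top [ 0.5991 -0.1727  0.148 ]
t 20.28 pos [ 0.5962 -0.2705  0.1264] psi -2.81 tilt [ 0. -0. -1.] F [ 0.42 -0.05 -1.64] M [-0.154 -0.001  0.002] gap 0.0132 j7 [ 0.68  0.51 -0.44  1.48  0.22  1.2   0.16]
shift [ 0.0038 -0.0007  0.0001] turn -0.01[ WARN:0@1.933] global loadsave.cpp:1063 imwrite_ Unsupported depth image for selected encoder is fallbacked to CV_8U.
```

View pics/rib.png

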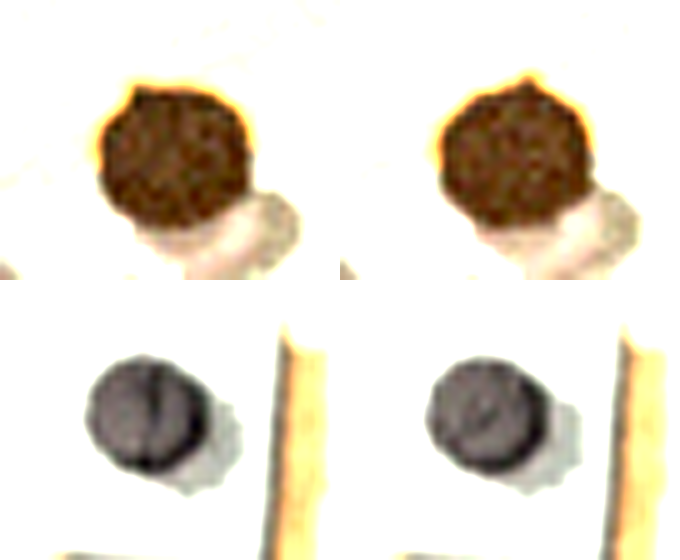

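```bash
python3 - <<'E'
from h import *
plan(.6,-.27,.1263,-2.8)
print(manip.close_job())
E
```

```text
t 20.28 pos [ 0.5962 -0.2705  0.1264] psi -2.81 tilt [ 0. -0. -1.] F [ 0.42 -0.05 -1.64] M [-0.154 -0.001  0.002] gap 0.0132 j7 [ 0.68  0.51 -0.44  1.48  0.22  1.2   0.16]
shift [ 0.0038 -0.0007  0.0001] turn -0.01
the job is handed in; nothing more can be done
None
```

I did the whole job and handed it in at 20.3 s. The hand-in gives no verdict, so the outcome below rests on my own measurements.

- **Button press:** the fingers went down about 8 mm and the force reached 16 N, well over the 5 N spring, so it was fully down. It came back up when I let go.
- **Head twist:** I turned it clockwise 53° until it hit its stop, where the twisting moment rose to 0.64 N m. The rib in the pictures turned only about 43° by rough reading. That fits the head starting part-way round and the grip slipping a little at the stop. I did not measure the head's final angle directly.
- **Dish:** I took it by the handle, lifted it 80 mm, and turned it a quarter turn about its own axis so the handle now points to the robot's right.

**Last checks:**
- The dish looks level and still, with the fingers holding it at a 13 mm opening.
- The dish axis is about 2 mm from the stand's centre by picture measurement.
- The pill is within about 1 mm of the dish's middle.
- The bystanders in the last close-ups (tin, jar, red gift box) and both look-alike dishes look undisturbed. I did not re-measure the other bystanders.

**Disagreements:**
- The first camera estimate of the button was about 3–4 mm off from where the fingers centred on it, so I corrected for that before twisting.
- My silhouette fit of the dish matched poorly in the side view. I used the top-view result for the grasp.
- At the end, my automatic pill search locked onto something else, so I read the pill's position from the picture by hand.

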